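Check a hand pump's lever stop

ROBOT

A 6-joint arm with a two-finger parallel gripper is mounted at the origin on a cart in front of the work surface, level with it; the furniture and walls round the work are solid. World frame = base frame: x ahead of the robot, y to its left, z up, the work surface at z = 0. Lengths are in mm, angles in degrees, forces in N, time in s.
With the tool pointing down it reaches from about 375 to 900 mm from the base axis. Payload 3.1 kg.
Tool frame: the origin (TCP) lies midway between the tips of the shut fingers; the grasp point (between the pads) lies r.tcp_to_grasp behind it (r.tcp_to_grasp is the distance from the TCP to the grasp point, in mm); z points along the fingers, y is the line along which they close (so a half turn about z gives the same grasp; the last joint's range is limited). The gripper opens to 87 mm and grips with 3 to 60 N. Pads are 19 mm wide; open, the fingers measure 117 mm over their backs; the gripper's body (75 mm by 190 mm) begins 51 mm behind the grasp point.
Start: joints at [64.429, 30.224, 82.088, -0, 67.689, -10.227], TCP at [165.341, 602.71, 222.548] pointing down, gripper open.
Joint ranges: [-176.69, 176.69], [-43.24, 126.21], [12.49, 139.97], [-82, 262], [0, 151.66], [-163.58, 163.58]. Speed limits (degrees/s): [159.86, 159.86, 180, 180, 180, 180].

INTERFACE

Orientations are given as [roll, pitch, yaw] about the fixed x, y, z axes, in that order (R = Rz(yaw) Ry(pitch) Rx(roll)).
In Python, from workcell import r gives the robot as it stands.
- The arm moves only by the tool servo_tool, never from a script. Its argument "plan" is a list of rows, each a list of 3 entries, a list of its own where there are three numbers: the shift along the tool's x, y, z in m, then the turn, a rotation vector about the tool's x, y, z in rad, then the opening in per cent of the stroke, from 0 (shut) to 100 (fully open). A call has 1 to 10 rows; each row is the pose to reach, as a shift and turn from the pose commanded when the call began, along the tool's axes at that moment; what a row does not reach only later rows make up. A row lasts 1/10 s, in which the tool goes at most 50 mm and 8.59 degrees, less where a joint would pass 70% of its speed; a pose out of reach is approached as far as the arm can. A call with a gripper value outside its range is refused whole. The fingers move at their own pace and stop on an object; the grip force is fixed at half the most. Time passes only in rows, so rows that repeat a pose let the fingers close. It gives the time, the measured TCP pose, the force, the opening and the grip force at its end, in the units of the state.
- r.state(): the state, without advancing time (a new reading comes with each control period).
- r.snapshot(name): name is "scene" or "top" or "wrist"; returns a dict with "pixels" (420x560x3 uint8, blue, green, red), "fx", "fy", "cx", "cy" (pixels), "eye" and "rotation" of the camera in the world. Camera axes: x right, y up, looking along -z (the intrinsics and any distortion apply to the point x, -y, -z); pixel columns grow to the right and rows downward; lengths in mm; the calibration is good to about 2 mm. A picture is of the moment at which its call begins. There is no depth.
- r.sign_off(): hands the job in; it is judged then, once.
The state is a dict: "t": time; "joints": joint angles; "dq": joint speeds; "tau": joint torques, N m; "tool_pos": TCP position; "tool_rot": TCP orientation; "wrist_force": force on the tool from outside, world axes, zero at the start; "ft_torque": the same for the moment, N m; "finger_gap": finger opening in mm; "gripper_force": force on a finger pad.
Only numpy, scipy, OpenCV 4.12 (cv2) and the standard library are available. Lean on these libraries where they do the work, as an engineer would, in place of code of your own. Each camera call takes 0.05 s, during which the arm holds its last target. There are 200 camera calls.

TASK

Check the lever of the hand vacuum pump that has the dial gauge: with closed fingers, press the lever in from outside with the backs of the fingers until it comes up against its stop short of the grip bar, hold it there for a good second without forcing it, and let it come all the way back out. Then press that pump's vent button fully down with the fingertips, and let it up again. Only press: do not pinch the lever or touch its inner side or the bar, leave the other pump's lever and button alone, and leave the loose things where they are.

Things in the scene. Friction and masses are not known exactly. Their poses are not given: they have to be found in the camera images.
- gauge_pump: hand vacuum pump WITH a round dial gauge (52 mm, facing up), on its side in a holder fixed to the bench (base 110 x 130 mm), under 112 mm high. Origin on the bench under the barrel's middle; barrel along its y (-57 to +72 mm, nozzle to +102), axis 65 mm up. Lever (-y side) and grip bar (+y side) stick out level to -x; the lever is pressed to +y. Gauge at x 6, y -36 mm. Yaw within 0.35 rad
- gauge_lever (a joint): angle of the gauge pump's sprung lever about its upright pivot: 0 = at rest, out; grows as it is pressed towards the bar; a solid stop ends it at 0.36 rad, about 25 mm short of the bar; springs back to 0. The push needed at the press point grows from about 2 N to 7 N just before the stop
- gauge_press (a point): press point on the outer face (away from the bar) of that lever's flat aluminium blade, 65 mm up, 85 mm from the pivot. Blade: 47 to 83 mm above the bench, from here 56 mm towards the pivot and 26 mm towards the free end. Turns with the lever: y axis through the blade towards the bar, x towards the pivot, z up. From rest to stop it moves about 30 mm, turning clockwise from above
- gauge_blade: that whole moving lever: flat aluminium blade with a rounded bead at its free end and, on the inner side that looks to the bar, a black rubber strip (70 x 5 x 30 mm) that is not to be touched; origin on the pivot axis, 65 mm up; axes as gauge_press; the free end lies 121 mm from the origin along -x
- gauge_bar: that pump's fixed grip bar with black rubber sleeve, 21 mm thick, 65 mm above the bench; not to be touched; origin 65 mm above the pump's origin, the bar runs from there at y +30 to +34 mm, x -10 to -138 mm (pump axes)
- gauge_vent (a joint): travel (m) of the gauge pump's vent button: 0 = up, 0.006 = fully down; sprung, fully down takes 5 N; it comes back up by itself
- gauge_vent_top (a point): centre of the top of that round grey push button (22 mm across) on top of the barrel near the hose nozzle, pressed straight down
- plain_pump: the other hand vacuum pump, same shape and size and axes, but with only a low brass plug in place of the dial gauge; fixed to the bench likewise; not to be operated. The two pumps may swap places
- plain_lever (a joint): lever of the plain pump, as gauge_lever; stays at 0
- plain_vent (a joint): vent button of the plain pump, as gauge_vent; stays at 0
- petri_dish: bystander: closed flat glass petri dish, 64 mm across, 17 mm high; origin under its centre
- stopper0: bystander: tan rubber stopper, 37 mm across, 28 mm high; origin under its centre
- crucible0: bystander: white open crucible, 42 mm across, 33 mm high; origin under its centre
- weigh_bottle0: bystander: small glass weighing bottle with knobbed lid, 37 mm across, 51 mm high; origin under its centre
- marker: bystander: marker pen lying down, 136 mm long, 17 mm thick; origin under its middle

How it is judged (in metres and radians):
On the way, in this order (a step that is already met when the one before it is completed fails the run):
1. the gauge pump's lever is held in against its stop by the fingers (value of joint gauge_lever above 0.325 rad and contact force between the fingers and gauge_blade above 3 N), for 0.8 s.
2. the lever is let all the way out (value of joint gauge_lever below 0.03 rad and contact force between the fingers and gauge_blade below 0.5 N), for 0.1 s.
3. the gauge pump's vent button is pressed down (value of joint gauge_vent above 0.0045 m and value of joint gauge_lever below 0.03 rad), for 0.1 s.
At the end, for the whole second after the job is handed in: The fingers held the lever within 0.035 rad (3 mm) of its stop for 0.8 s, let it out, then pressed the vent button at least 4.5 mm. At the end both levers are out (below 0.03 rad), both buttons up (below 1.5 mm), the loose things within 20 mm of their places (value of joint each of gauge_lever, plain_lever below 0.03 rad and value of joint each of gauge_vent, plain_vent below 0.0015 m and distance of each of petri_dish, stopper0, crucible0, weigh_bottle0, marker from where it was at the start of the episode below 0.02 m); the robot touches nothing.
It fails at once if the lever is forced (over 45 N) (contact force between the fingers and gauge_blade above 45 N).
It fails at once if the lever's inner side is touched (pinched or hooked) (contact force between the fingers and gauge_blade_c0 above 1 N).
It fails at once if the grip bar is touched (contact force between any of the arm, the fingers and gauge_bar above 2 N).
It fails at once if the other pump's lever or button is operated (value of joint plain_lever above 0.06 rad or value of joint plain_vent above 0.003 m).
It fails at once if a loose thing is lifted or pushed away (height (world z) of any of petri_dish, stopper0, crucible0, weigh_bottle0, marker above 0.025 m or distance of any of petri_dish, stopper0, crucible0, weigh_bottle0, marker from where it was at the start of the episode above 0.03 m).
It also fails if it takes over 48 s, if anything falls off the work surface, if the arm or the gripper's body presses on something with over 40 N, if the wrist force passes 120 N, or if a joint passes its speed limit or range.

## Working session

There is one attempt and no reset: what is moved stays moved. The work goes in short steps, Python scripts to look and compute and a tool call to move; the robot and the scene stay as the last step left them, time stands still between calls to the robot, and variables do not carry over. Pictures are saved under pics/ and viewed, at most 10 in all, crops included, and the job is handed in when it is done.

Besides the shell and the picture viewer there is one more tool, called after "Emit:" by a JSON object that holds its "fn" and its "kwargs", one argument or row to a line. servo_tool: Moves the arm, as the interface text tells. Its arguments: {"type":"object","properties":{"plan":{"type":"array","items":{"type":"array"}}},"required":["plan"]}

```bash
ls; mkdir -p pics
cat > h.py <<'E'
import numpy as np, cv2
from workcell import r
def snap(n,f):
    s=r.snapshot(n); cv2.imwrite('pics/'+f,s['pixels']); np.save('pics/'+f+'.npy',s,allow_pickle=True); return s
def load(f): return np.load('pics/'+f+'.npy',allow_pickle=True).item()
def ray(s,u,v):
    d=np.array([(u-s['cx'])/s['fx'],-(v-s['cy'])/s['fy'],-1.]); return np.array(s['eye'],float),np.array(s['rotation'])@d
def onz(s,u,v,z):
    e,d=ray(s,u,v); return e+d*(z-e[2])/d[2]
E
python3 - <<'E'
from h import *
for n in('top','scene'):
    s=snap(n,n+'1.png'); print({k:s[k] for k in s if k!='pixels'})
print(r.state(), r.tcp_to_grasp)
E
```

```text
pics
{'fx': 426.9263001665664, 'fy': 426.9263001665664, 'cx': 281.39809857710367, 'cy': 209.53874855852254, 'eye': array([ 372.24372891,   54.56691642, 1260.7815222 ]), 'rotation': array([  7.24281539,  -0.14358206, -91.18794892])}
{'fx': 538.0945063341599, 'fy': 538.0945063341599, 'cx': 278.933250500199, 'cy': 208.14891611190166, 'eye': array([-336.57941528, -521.17313311,  941.83529978]), 'rotation': array([ 50.19969809,  -0.99137567, -56.07195785])}
{'t': 0.1, 'joints': array([ 6.44293711e+01,  3.02736720e+01,  8.21481442e+01, -2.34152065e-04,
        6.76908450e+01, -1.02276083e+01]), 'dq': array([-0.00117694, -0.15841432, -0.24237798, -0.06750993,  0.16121066,
       -0.05710105]), 'tau': array([-1.59513197e-04, -4.40982163e+01, -1.77149999e+01,  6.34869095e-02,
        5.33777545e-02, -5.93767527e-05]), 'tool_pos': array([165.06066793, 602.12784858, 221.67415273]), 'tool_rot': array([-1.79889090e+02, -1.97910011e-02,  1.64657049e+02]), 'wrist_force': array([ 0.13010375,  0.67566966, -0.19755754]), 'ft_torque': array([-0.00395966, -0.03022192, -0.06097941]), 'gripper_force': 0.0, 'finger_gap': 86.73611462612348} 18.700000000000003
```

Run:
```python
t=open('h.py').read().replace("np.array(s['rotation'])@d","Rotation.from_euler('xyz',s['rotation'],degrees=True).apply(d)").replace("import numpy as np, cv2","import numpy as np, cv2\nfrom scipy.spatial.transform import Rotation")
open('h.py','w').write(t)
from h import *
for n in('top','scene'):
    s=load(n+'1.png'); 
    print(onz(s,s['cx'],s['cy'],0))
```

```text
[532.37530569  48.08615456   0.        ]
[610.60633871  96.34010835   0.        ]
```

View pics/top1.png

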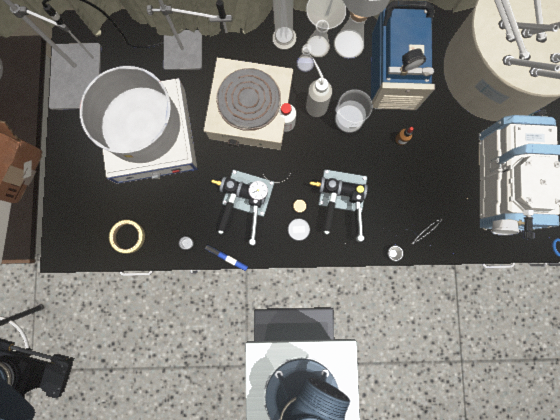

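View pics/scene1.png

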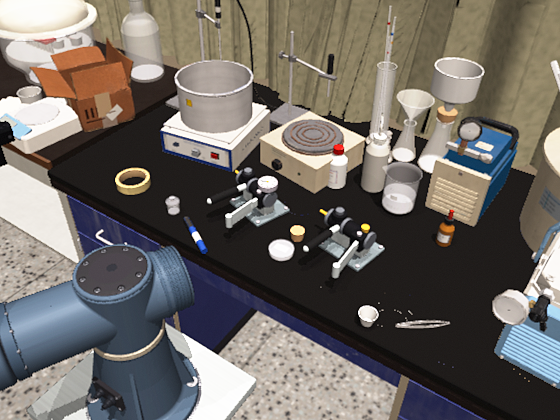

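Run:
```python
from h import *
a=load('top1.png')['pixels'][160:280,180:320]; b=load('scene1.png')['pixels'][155:265,190:310]
cv2.imwrite('pics/c1.png',cv2.resize(a,None,fx=5,fy=5,interpolation=cv2.INTER_CUBIC))
cv2.imwrite('pics/c2.png',cv2.resize(b,None,fx=5,fy=5,interpolation=cv2.INTER_CUBIC))
s=load('top1.png')
for n,u,v,z in [('dial',259,189,100),('leverend',252.5,242,65),('barend',221,230,65),('nozzle',215,183,65),('petri',299,229,10),('stopper',299.5,206,28),('wb',186,243,40),('marker1',207,247,9),('marker2',245,267,9)]: print(n,onz(s,u,v,z).round())
```

```text
dial [578. 109. 100.]
leverend [434. 131.  65.]
barend [470. 219.  65.]
nozzle [604. 236.  65.]
petri [472.  -2.  10.]
stopper [538.  -5.  28.]
wb [437. 322.  40.]
marker1 [425. 268.   9.]
marker2 [365. 157.   9.]
```

View pics/c1.png

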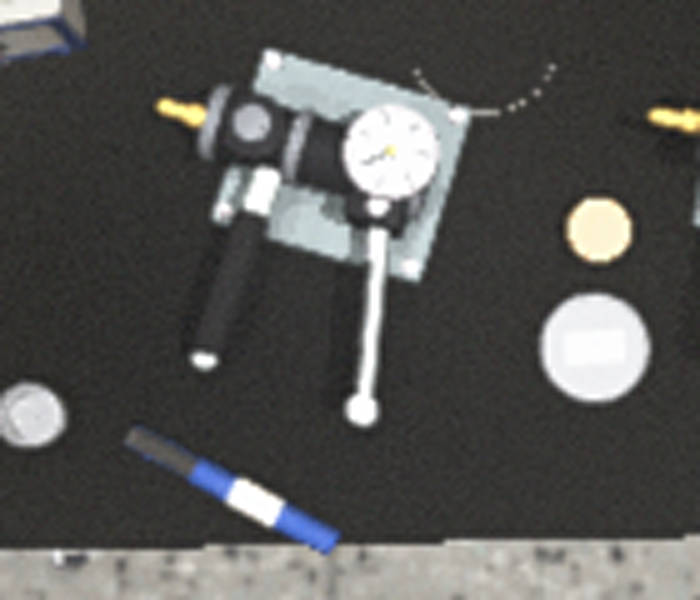

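Emit:
{"fn": "servo_tool", "kwargs": {
  "plan": [
    [[-0.04, -0.035, 0], [0, 0, 0], 0],
    [[-0.07, -0.063, 0], [0, 0, 0], 0],
    [[-0.105, -0.095, 0], [0, 0, 0], 0],
    [[-0.14, -0.127, 0], [0, 0, 0], 0],
    [[-0.175, -0.158, 0], [0, 0, 0], 0],
    [[-0.21, -0.19, 0], [0, 0, 0], 0],
    [[-0.245, -0.221, 0], [0, 0, 0], 0],
    [[-0.28, -0.253, 0], [0, 0, 0], 0],
    [[-0.315, -0.284, 0], [0, 0, 0], 0],
    [[-0.35, -0.316, 0], [0, 0, 0], 0]
  ]
}}

```text
t: 1.1
tool_pos: [419.8, 203.6, 222.4]
tool_rot: [180.0, -0.0, 164.7]
wrist_force: [0.5, 0.4, 0.2]
finger_gap: 15.2
gripper_force: 0.0
```

Emit:
{"fn": "servo_tool", "kwargs": {
  "plan": [
    [[-0.035, -0.033, 0], [0, 0, 0], 0],
    [[-0.07, -0.066, 0], [0, 0, 0], 0],
    [[-0.111, -0.1, 0], [0, 0, 0], 0],
    [[-0.111, -0.1, 0], [0, 0, 0], 0],
    [[-0.111, -0.1, 0], [0, 0, 0], 0]
  ]
}}

```text
t: 1.6
tool_pos: [500.0, 78.4, 222.1]
tool_rot: [180.0, -0.1, 164.5]
wrist_force: [-0.5, 0.3, -0.6]
finger_gap: 0.1
gripper_force: 0.0
```

Run:
```python
from h import *
s=snap('wrist','w1.png'); print({k:s[k] for k in s if k!='pixels'})
t=r.state();print(t['t'],t['tool_pos'],t['tool_rot'],t['joints'],t['finger_gap'],t['wrist_force'])
```

```text
{'fx': 322.34850852685247, 'fy': 322.34850852685247, 'cx': 277.01332295467336, 'cy': 209.6807124385838, 'eye': array([432.60620113,  97.83980847, 384.63926549]), 'rotation': array([-1.47504316e+01,  1.11404134e-02,  7.45049507e+01])}
1.65 [498.92433254  79.59653792 221.98809839] [ 1.79998308e+02 -1.36184556e-01  1.64583836e+02] [-3.64530595e+00  2.11303180e+01  9.89818531e+01  3.39850082e-02
  6.00208089e+01 -7.82461563e+01] 0.6203374915096609 [ 0.0132242   0.89012506 -0.85009772]
```

View pics/w1.png

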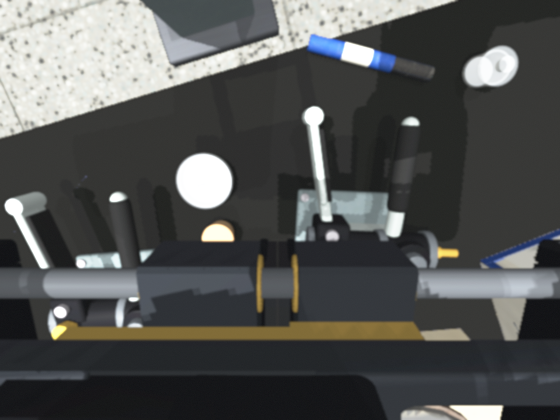

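```bash
cat >> h.py <<'E'
def tri(*obs):
    A=np.zeros((3,3));b=np.zeros(3)
    for s,u,v in obs:
        e,d=ray(s,u,v); d/=np.linalg.norm(d); P=np.eye(3)-np.outer(d,d); A+=P; b+=P@e
    return np.linalg.solve(A,b)
E
python3 - <<'E'
from h import *
w=load('w1.png'); t=load('top1.png')
print('bead',tri((w,314,116),(t,252.4,242)),onz(w,314,116,65),onz(t,252.4,242,65))
print('pivot',tri((w,333,236),(t,255.6,201.4)))
print('barend',tri((w,410,122),(t,220.8,232)),onz(w,410,122,65),onz(t,220.8,232,65))
print('dial',onz(t,258,190.2,110),'vent',[onz(t,230.4,184.6,z) for z in (90,100)])
for c,v,z in [('stopper',(299.7,206),28),('petri',(299,229.5),17)]: print(c,onz(t,*v,z))
im=w['pixels'].copy()
cv2.imwrite('pics/w1c.png',cv2.resize(im[90:270,250:450],None,fx=4,fy=3.3,interpolation=cv2.INTER_CUBIC)[:600])
E
```

```text
bead [433.44895498 130.1582824   92.98592349] [434.18063183 133.89686563  65.        ] [434.30440864 131.3776195   65.        ]
pivot [543.63710449 120.20646306  99.26389877]
barend [463.57528647 218.78300434  70.96916092] [464.07621066 221.09003854  65.        ] [464.12056919 219.60006648  65.        ]
dial [572.9670304  111.47046386 110.        ] vent [array([593.82208674, 189.05979845,  90.        ]), array([591.9295188 , 187.91105396, 100.        ])]
stopper [538.12357435  -5.30980774  28.        ]
petri [470.42925114  -1.99082087  17.        ]
```

View pics/w1c.png

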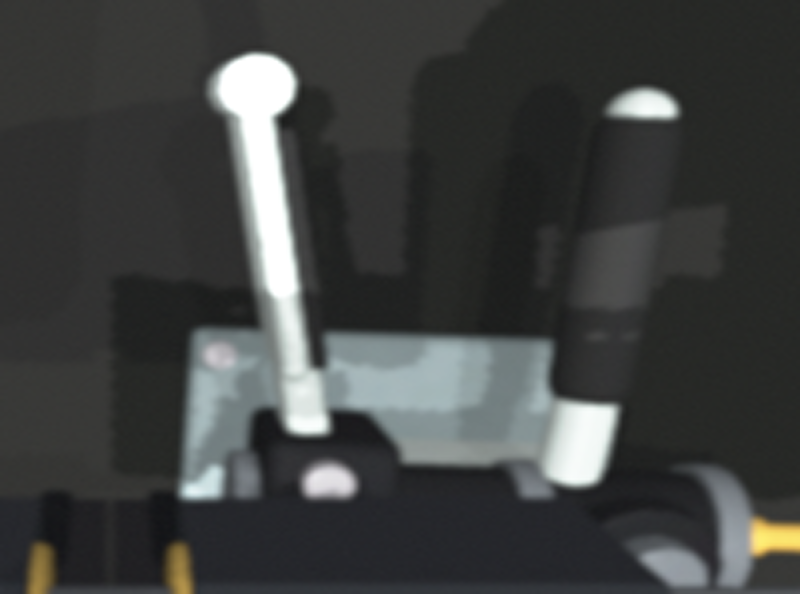

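Emit:
{"fn": "servo_tool", "kwargs": {
  "plan": [
    [[0.03, -0.004, 0], [0, 0, 0], 0],
    [[0.052, -0.006, 0.02], [0, 0, 0], 0],
    [[0.052, -0.006, 0.06], [0, 0, 0], 0],
    [[0.052, -0.006, 0.1], [0, 0, 0], 0],
    [[0.052, -0.006, 0.13], [0, 0, 0], 0],
    [[0.052, -0.006, 0.155], [0, 0, 0], 0],
    [[0.052, -0.006, 0.167], [0, 0, 0], 0],
    [[0.052, -0.006, 0.167], [0, 0, 0], 0],
    [[0.052, -0.006, 0.167], [0, 0, 0], 0]
  ]
}}

```text
t: 2.55
tool_pos: [447.2, 88.7, 55.8]
tool_rot: [-180.0, -0.1, 164.8]
wrist_force: [0.2, -1.0, 0.6]
finger_gap: 0.7
gripper_force: 0.0
```

Run:
```python
from h import *
s=snap('wrist','w2.png'); print(s['eye'],s['rotation'])
t=r.state();print(t['t'],t['tool_pos'],t['tool_rot'],t['finger_gap'],t['wrist_force'])
```

```text
[379.63986474 107.809755   218.33727261] [-1.47695290e+01  2.08745025e-02  7.48054400e+01]
2.6 [447.83827087  88.4665312   56.21131871] [1.79987817e+02 2.93408100e-02 1.64748897e+02] 0.4293332178060061 [-0.95286779 -0.08315954 -1.32292544]
```

View pics/w2.png

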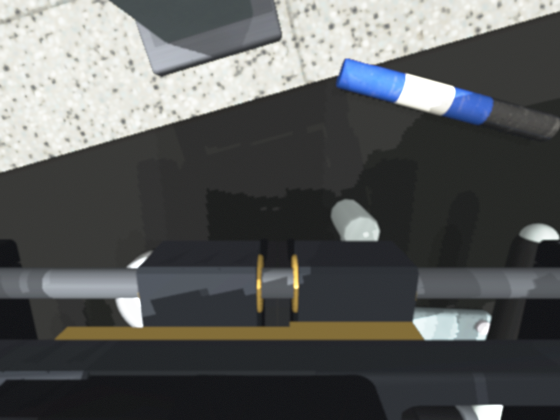

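Emit:
{"fn": "servo_tool", "kwargs": {
  "plan": [
    [[0, 0.006, 0], [0, 0, 0], 0],
    [[0, 0.012, 0], [0, 0, 0], 0],
    [[0, 0.018, 0], [0, 0, 0], 0],
    [[0, 0.021, 0], [0, 0, 0], 0],
    [[0, 0.024, 0], [0, 0, 0], 0],
    [[0, 0.027, 0], [0, 0, 0], 0],
    [[0, 0.03, 0], [0, 0, 0], 0],
    [[0, 0.03, 0], [0, 0, 0], 0]
  ]
}}

```text
t: 3.4
tool_pos: [455.3, 116.5, 55.4]
tool_rot: [-180.0, -0.1, 164.7]
wrist_force: [-1.3, -2.6, 1.1]
finger_gap: 0.4
gripper_force: 1.2
```

Emit:
{"fn": "servo_tool", "kwargs": {
  "plan": [
    [[0, 0.003, 0], [0, 0, 0], 0],
    [[0, 0.006, 0], [0, 0, 0], 0],
    [[0, 0.009, 0], [0, 0, 0], 0],
    [[0, 0.012, 0], [0, 0, 0], 0],
    [[0, 0.015, 0], [0, 0, 0], 0],
    [[0, 0.018, 0], [0, 0, 0], 0],
    [[0, 0.018, 0], [0, 0, 0], 0]
  ]
}}

```text
t: 4.1
tool_pos: [459.2, 133.8, 55.3]
tool_rot: [-179.9, -0.2, 164.7]
wrist_force: [-4.0, -5.0, 1.0]
finger_gap: 0.5
gripper_force: 3.0
```

Emit:
{"fn": "servo_tool", "kwargs": {
  "plan": [
    [[0, 0.0015, 0], [0, 0, 0], 0],
    [[0, 0.003, 0], [0, 0, 0], 0],
    [[0, 0.004, 0], [0, 0, 0], 0],
    [[0, 0.004, 0], [0, 0, 0], 0]
  ]
}}

```text
t: 4.5
tool_pos: [460.3, 137.4, 55.2]
tool_rot: [-179.9, -0.2, 164.7]
wrist_force: [-4.1, -4.9, 0.6]
finger_gap: 0.6
gripper_force: 3.3
```

Emit:
{"fn": "servo_tool", "kwargs": {
  "plan": [
    [[0, 0.001, 0], [0, 0, 0], 0],
    [[0, 0.002, 0], [0, 0, 0], 0],
    [[0, 0.003, 0], [0, 0, 0], 0],
    [[0, 0.003, 0], [0, 0, 0], 0]
  ]
}}

```text
t: 4.9
tool_pos: [461.2, 140.1, 55.2]
tool_rot: [-179.9, -0.2, 164.7]
wrist_force: [-3.6, -6.0, 0.8]
finger_gap: 0.5
gripper_force: 3.5
```

Emit:
{"fn": "servo_tool", "kwargs": {
  "plan": [
    [[0, 0.001, 0], [0, 0, 0], 0],
    [[0, 0.002, 0], [0, 0, 0], 0],
    [[0, 0.002, 0], [0, 0, 0], 0]
  ]
}}

```text
t: 5.2
tool_pos: [461.9, 141.9, 55.2]
tool_rot: [-179.9, -0.1, 164.7]
wrist_force: [-3.2, -6.9, 0.7]
finger_gap: 0.5
gripper_force: 3.7
```

Emit:
{"fn": "servo_tool", "kwargs": {
  "plan": [
    [[0, 0.001, 0], [0, 0, 0], 0],
    [[0, 0.002, 0], [0, 0, 0], 0],
    [[0, 0.002, 0], [0, 0, 0], 0]
  ]
}}

```text
t: 5.5
tool_pos: [462.4, 143.5, 55.2]
tool_rot: [-179.9, -0.1, 164.7]
wrist_force: [-3.4, -7.9, 0.9]
finger_gap: 0.3
gripper_force: 4.5
```

Emit:
{"fn": "servo_tool", "kwargs": {
  "plan": [
    [[0, 0.001, 0], [0, 0, 0], 0],
    [[0, 0.0015, 0], [0, 0, 0], 0],
    [[0, 0.0015, 0], [0, 0, 0], 0]
  ]
}}

```text
t: 5.8
tool_pos: [462.5, 143.8, 55.2]
tool_rot: [-179.8, -0.2, 164.7]
wrist_force: [-3.6, -14.1, 1.4]
finger_gap: 0.4
gripper_force: 6.9
```

Force jumped to 14.5 N while the tool moved only 0.3 mm, so the lever is against its stop. Next I hold it there.

Emit:
{"fn": "servo_tool", "kwargs": {
  "plan": [
    [[0, 0, 0], [0, 0, 0], 0],
    [[0, 0, 0], [0, 0, 0], 0],
    [[0, 0, 0], [0, 0, 0], 0],
    [[0, 0, 0], [0, 0, 0], 0],
    [[0, 0, 0], [0, 0, 0], 0],
    [[0, 0, 0], [0, 0, 0], 0],
    [[0, 0, 0], [0, 0, 0], 0],
    [[0, 0, 0], [0, 0, 0], 0],
    [[0, 0, 0], [0, 0, 0], 0],
    [[0, 0, 0], [0, 0, 0], 0]
  ]
}}

```text
t: 6.8
tool_pos: [462.5, 143.8, 55.2]
tool_rot: [-179.8, -0.2, 164.7]
wrist_force: [-3.7, -12.6, 1.8]
finger_gap: 0.1
gripper_force: 6.8
```

Emit:
{"fn": "servo_tool", "kwargs": {
  "plan": [
    [[0, 0, 0], [0, 0, 0], 0],
    [[0, 0, 0], [0, 0, 0], 0],
    [[0, 0, 0], [0, 0, 0], 0],
    [[0, 0, 0], [0, 0, 0], 0]
  ]
}}

```text
t: 7.2
tool_pos: [462.5, 143.8, 55.2]
tool_rot: [-179.8, -0.2, 164.7]
wrist_force: [-4.2, -13.6, 1.4]
finger_gap: 0.4
gripper_force: 6.8
```

Emit:
{"fn": "servo_tool", "kwargs": {
  "plan": [
    [[0, -0.005, 0], [0, 0, 0], 0],
    [[0, -0.011, 0], [0, 0, 0], 0],
    [[0, -0.017, 0], [0, 0, 0], 0],
    [[0, -0.023, 0], [0, 0, 0], 0],
    [[0, -0.029, 0], [0, 0, 0], 0],
    [[0, -0.036, 0], [0, 0, 0], 0],
    [[0, -0.046, 0], [0, 0, 0], 0],
    [[0, -0.058, 0], [0, 0, 0], 0],
    [[0, -0.06, 0], [0, 0, 0], 0],
    [[0, -0.06, 0], [0, 0, 0], 0]
  ]
}}

```text
t: 8.2
tool_pos: [448.6, 87.4, 55.6]
tool_rot: [180.0, 0.0, 164.6]
wrist_force: [-0.2, -0.9, -0.2]
finger_gap: 0.6
gripper_force: 0.0
```

Emit:
{"fn": "servo_tool", "kwargs": {
  "plan": [
    [[0, 0, -0.03], [0, 0, 0], 0],
    [[0, 0, -0.07], [0, 0, 0], 0],
    [[0, 0, -0.115], [0, 0, 0], 0],
    [[0, 0, -0.15], [0, 0, 0], 0],
    [[0, 0, -0.15], [0, 0, 0], 0],
    [[0, 0, -0.15], [0, 0, 0], 0]
  ]
}}

```text
t: 8.8
tool_pos: [448.6, 88.3, 206.3]
tool_rot: [180.0, 0.1, 164.7]
wrist_force: [-0.3, -0.0, -1.0]
finger_gap: 0.1
gripper_force: 0.0
```

Run:
```python
from h import *
s=snap('top','top2.png'); b=snap('scene','scene2.png')
print(r.state()['t'],r.state()['tool_pos'])
A=cv2.resize(s['pixels'][165:265,195:295],(600,600),interpolation=cv2.INTER_CUBIC)
cv2.imwrite('pics/c3.png',cv2.resize(b['pixels'][155:245,195:315],(800,600),interpolation=cv2.INTER_CUBIC))
cv2.imwrite('pics/c4.png',A)
```

```text
8.9 [447.24381946  88.19968433 204.55713405]
```

View pics/c3.png

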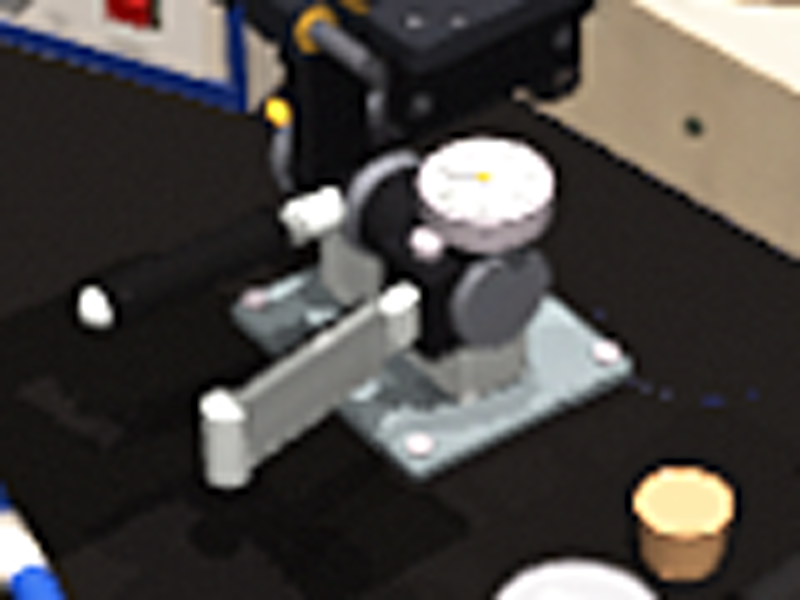

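Emit:
{"fn": "servo_tool", "kwargs": {
  "plan": [
    [[-0.03, 0.025, 0], [0, 0, 0], 0],
    [[-0.06, 0.05, 0], [0, 0, 0], 0],
    [[-0.09, 0.075, 0], [0, 0, 0], 0],
    [[-0.12, 0.1, 0], [0, 0, 0], 0],
    [[-0.145, 0.12, 0], [0, 0, 0], 0],
    [[-0.162, 0.135, 0], [0, 0, 0], 0],
    [[-0.162, 0.135, 0], [0, 0, 0], 0],
    [[-0.162, 0.135, 0], [0, 0, 0], 0]
  ]
}}

```text
t: 9.7
tool_pos: [638.5, 175.2, 202.9]
tool_rot: [-179.9, -0.3, 164.7]
wrist_force: [-0.7, 0.2, -0.1]
finger_gap: 0.2
gripper_force: 0.0
```

Run:
```python
from h import *
s=snap('wrist','w3.png'); print(s['eye'],s['rotation'],r.state()['tool_pos'])
```

```text
[571.71664365 194.52907794 365.72881913] [-14.53602909   0.13884846  74.70985141] [638.16825498 174.95058991 203.45006833]
```

View pics/w3.png

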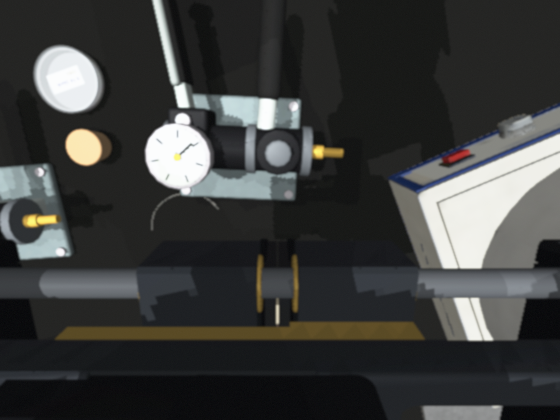

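Run:
```python
from h import *
w=load('w3.png'); t=load('top1.png'); 
print(tri((w,279,152),(t,230.4,184.6)),[onz(w,279,152,z) for z in(90,100)])
print(tri((w,179,156),(t,258,190.2)))
st=r.state(); print(Rotation.from_euler('xyz',st['tool_rot'],degrees=True).inv().apply(onz(w,279,152,100)-st['tool_pos']))
```

```text
[592.90921827 189.41126417  91.52450708] [array([592.40554164, 189.91960525,  90.        ]), array([591.65520666, 190.08677939, 100.        ])]
[573.52105376 111.85819909 105.00036177]
[ 48.3731789    2.50143329 103.67382952]
```

Emit:
{"fn": "servo_tool", "kwargs": {
  "plan": [
    [[0.025, 0.001, 0], [0, 0, 0], 0],
    [[0.048, 0.002, 0.01], [0, 0, 0], 0],
    [[0.048, 0.002, 0.045], [0, 0, 0], 0],
    [[0.048, 0.002, 0.075], [0, 0, 0], 0],
    [[0.048, 0.002, 0.09], [0, 0, 0], 0],
    [[0.048, 0.002, 0.095], [0, 0, 0], 0],
    [[0.048, 0.002, 0.095], [0, 0, 0], 0]
  ]
}}

```text
t: 10.45
tool_pos: [593.1, 189.4, 110.0]
tool_rot: [-179.9, -0.1, 164.6]
wrist_force: [0.1, 0.1, 0.1]
finger_gap: 0.5
gripper_force: 0.0
```

Emit:
{"fn": "servo_tool", "kwargs": {
  "plan": [
    [[0, 0, 0.002], [0, 0, 0], 0],
    [[0, 0, 0.004], [0, 0, 0], 0],
    [[0, 0, 0.006], [0, 0, 0], 0],
    [[0, 0, 0.006], [0, 0, 0], 0]
  ]
}}

```text
t: 10.85
tool_pos: [595.0, 190.0, 105.1]
tool_rot: [180.0, 0.1, 164.7]
wrist_force: [-0.2, 0.2, 2.3]
finger_gap: 0.3
gripper_force: 0.8
```

Emit:
{"fn": "servo_tool", "kwargs": {
  "plan": [
    [[0, 0, 0.001], [0, 0, 0], 0],
    [[0, 0, 0.002], [0, 0, 0], 0],
    [[0, 0, 0.002], [0, 0, 0], 0]
  ]
}}

```text
t: 11.15
tool_pos: [594.9, 190.0, 102.9]
tool_rot: [180.0, 0.1, 164.7]
wrist_force: [0.1, 0.7, 2.4]
finger_gap: 0.7
gripper_force: 1.4
```

Emit:
{"fn": "servo_tool", "kwargs": {
  "plan": [
    [[0, 0, 0.001], [0, 0, 0], 0],
    [[0, 0, 0.002], [0, 0, 0], 0],
    [[0, 0, 0.002], [0, 0, 0], 0]
  ]
}}

```text
t: 11.45
tool_pos: [594.9, 190.0, 100.8]
tool_rot: [180.0, 0.1, 164.7]
wrist_force: [0.7, -0.7, 3.8]
finger_gap: 0.4
gripper_force: 2.0
```

Soft and spring-like, so this is the button. I'll go on to its bottom.

Emit:
{"fn": "servo_tool", "kwargs": {
  "plan": [
    [[0, 0, 0.001], [0, 0, 0], 0],
    [[0, 0, 0.002], [0, 0, 0], 0],
    [[0, 0, 0.002], [0, 0, 0], 0],
    [[0, 0, 0.002], [0, 0, 0], 0]
  ]
}}

```text
t: 11.85
tool_pos: [595.0, 190.0, 99.4]
tool_rot: [180.0, 0.1, 164.7]
wrist_force: [0.4, -0.1, 7.5]
finger_gap: 0.2
gripper_force: 3.8
```

Emit:
{"fn": "servo_tool", "kwargs": {
  "plan": [
    [[0, 0, 0.001], [0, 0, 0], 0],
    [[0, 0, 0.001], [0, 0, 0], 0],
    [[0, 0, 0.001], [0, 0, 0], 0],
    [[0, 0, 0.001], [0, 0, 0], 0]
  ]
}}

```text
t: 12.25
tool_pos: [594.9, 190.0, 99.3]
tool_rot: [180.0, 0.1, 164.7]
wrist_force: [-0.6, -0.8, 11.0]
finger_gap: 0.8
gripper_force: 6.1
```

Emit:
{"fn": "servo_tool", "kwargs": {
  "plan": [
    [[0, 0, -0.003], [0, 0, 0], 0],
    [[0, 0, -0.006], [0, 0, 0], 0],
    [[0, 0, -0.012], [0, 0, 0], 0],
    [[0, 0, -0.03], [0, 0, 0], 0],
    [[0, 0, -0.06], [0, 0, 0], 0],
    [[0, 0, -0.1], [0, 0, 0], 0],
    [[0, 0, -0.12], [0, 0, 0], 0],
    [[0, 0, -0.12], [0, 0, 0], 0],
    [[0, 0, -0.12], [0, 0, 0], 0]
  ]
}}

```text
t: 13.15
tool_pos: [593.2, 189.9, 216.7]
tool_rot: [-179.9, -0.1, 164.7]
wrist_force: [-0.6, -0.8, -0.4]
finger_gap: -0.0
gripper_force: 0.0
```

Run:
```python
from h import *
s=snap('scene','scene3.png')
print(r.state()['tool_pos'],r.state()['wrist_force'])
```

```text
[592.77232588 189.80731153 215.83307047] [-0.09915209 -0.76810763  0.06593933]
```

View pics/scene3.png

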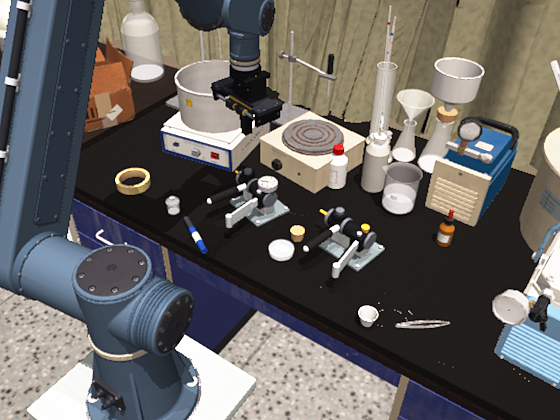

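The scene picture shows the gauge lever out at (240,215). The loose things are where they were, and the arm is clear above the pump.

```bash
python3 -c "
from workcell import r
print(r.sign_off())"
```

```text
the job is handed in; nothing more can be done
None
```

The job is handed in, with no verdict returned: the gauge pump's lever was held against its stop for about 1.4 s at roughly 14 N and came back out, its vent button was pressed about 6 mm down to its stop and released, and the loose things look unmoved in the last picture.

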